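Set the filter and uncap the upward-looking inspection camera

TASK

Get the bench inspection camera ready: with its violet port cap still screwed down, first turn the filter wheel by its ribbed knob until the amber filter fills the little window, and let go. Then unscrew the cap (anticlockwise, in several regrasped turns, the hand rising with it as it climbs its thread; do not force it off), lift it clear, lower it upright into the large empty bay of the aluminium parts tray, still held until it is down, and let go. Leave the filter set, and do not push the other bench things about or knock them over.

Things in the scene. Friction and masses are not known exactly. Their poses are not given: they have to be found in the camera images.
- inspector: The inspection camera: a fixed light grey box 130 x 250 x 60 mm (along its x, y, z) that looks up; origin under its centre, z up, its +x long side faces away from the robot. Carries the port at y = -65 mm and the filter wheel at y = +62 mm. Two black LED pods, 22 mm wide, stand 45 mm high on its top face at x = +47 and -47 mm, y = -112 mm.
- port_seat (a point): Centre of the camera port on the camera's top face, 60 mm above the bench, axes as the camera's: the cap's underside rests here when screwed home. An aluminium neck 36 mm wide over its three-start right-hand thread and 22 mm high stands here, hidden by the cap.
- cap: Violet cap, 90 g, origin under its centre, white line on top along its +x. Hollow skirt 45 mm wide, 24 mm high; above it a ribbed round grip head 40 mm wide, 25 to 48 mm above the origin. Starts screwed home. Turned anticlockwise (from above) it climbs 22.5 mm per turn (3.6 mm per rad), with 1 mm play, turns easily and is free to lift after 3.6 to 4.3 rad, some 13 mm up; until then the thread holds it. Past 5.5 rad it drops a thread.
- cap_grip (a point): Point on the cap's axis at the middle height of its grip head, 36 mm above the cap's underside.
- filter_wheel (a joint): Angle of the flat black filter wheel (106 mm wide), positive anticlockwise from above, range -2.9 to 2.9 rad. Six round filters 28 mm wide, 34 mm from its axis: amber, then anticlockwise green, white, blue, grey, magenta. At 0 amber is centred in the window, and fills it within 0.15 rad of 0. Light friction (0.06 N m), stays where left. The amber line on the knob points to the amber filter.
- wheel_grip (a point): Point on the wheel's vertical axis, at the height to grip its ribbed round grey knob: 34 mm diameter, from 7 to 53 mm above the camera's top face; this point is 39 mm above that face. 127 mm from the port axis along the box's y.
- filter_window (a point): Centre of the fixed 18 x 18 mm window in a steel plate over the wheel, 34 mm from the wheel's axis on the box's +x side; the plate's top is 14 mm above the camera's top face.
- tray_bay (a point): Centre of the floor (5 mm above the bench) of the large bay of the fixed aluminium parts tray, 120 x 180 x 16 mm (x, y of this frame). The bay is 112 mm (x) by 116 mm (y, -58 to +58 mm) inside; walls 4 mm thick, tops 11 mm above this floor, the divider 1 mm lower. The smaller bay beyond the +y divider holds two standoffs.
- iron_stand: Soldering-iron stand, black tray 70 x 100 mm with a spring holder up to 130 mm high. Bystander; origin under its centre.
- flux_bottle: Bottle 48 mm diameter, 120 mm high with a red cap. Bystander; origin under its centre.
- solder_spool: Solder spool 60 mm diameter, 44 mm high, blue flanges. Bystander; origin under its centre.
- copper_board: Copper board 100 x 150 mm with gold and violet standoffs, 24 mm high. Bystander; origin under its centre.
- magnifier: Magnifier on a black 90 mm foot with a steel post, 155 mm high, lens 100 mm wide held out to its +x. Bystander; origin under its foot.
- multimeter: Yellow multimeter lying flat, 140 x 75 x 42 mm. Bystander; origin under its centre.
- phone: White phone lying flat, 70 x 140 x 8 mm. Bystander; origin under its centre.
- flux_syringe: Red syringe with a green flange, lying along its y, about 120 mm long, 28 mm high. Bystander; origin under its centre.
- gold_standoff: Gold standoff 16 mm diameter, 26 mm high, standing in the small bay of the tray. Bystander; origin under its centre.
- violet_standoff: Violet standoff 16 mm diameter, 26 mm high, standing in the small bay of the tray. Bystander; origin under its centre.
There are look-alikes about, which are no part of the job. What is meant by the cap is not pink, red or yellow, and is the larger of those in its own colour.

How it is judged:
By the outcome, as a careful person would: the job done as asked, in the order asked, and still so for the second after the job is handed in, with the robot touching nothing.
It also fails if it takes over 67 s, if anything falls off the work surface, if the arm or the gripper's body presses on something with over 40 N, if the wrist force passes 120 N, or if a joint passes its speed limit or range.

ROBOT

A 6-joint arm with a two-finger parallel gripper is mounted at the origin on the work surface. World frame = base frame: x ahead of the robot, y to its left, z up, the work surface at z = 0. Lengths are in m, angles in rad, forces in N, time in s.
With the tool pointing down it reaches from about 0.4 to 0.825 m from the base axis. Payload 7 kg.
Tool frame: the origin (TCP) lies midway between the tips of the shut fingers; the grasp point (between the pads) lies 19 mm behind it; z points along the fingers, y is the direction in which the jaws open and shut (so a half turn about z gives the same grasp; the last joint's range is limited). The gripper opens to 88 mm and grips with 3 to 60 N. Pads are 19 mm wide; open, the fingers measure 130 mm over their backs; the gripper's body (78 mm by 193 mm) begins 47 mm behind the grasp point.
Start: joints at [-1.052, 0.359, 0.012, 0, -1.224, -0.288], TCP at [0.154, -0.657, 0.227] pointing down, gripper open.
Joint ranges: [-3.07, 3.07], [-1.43, 2.12], [-1.02, 1.25], [-3.03, 1.67], [-3.05, -0], [-3.03, 3.03]. Speed limits (rad/s): [2.39, 2.39, 3.01, 3.14, 3.14, 3.14].

INTERFACE

Orientations are given as [roll, pitch, yaw] about the fixed x, y, z axes, in that order (R = Rz(yaw) Ry(pitch) Rx(roll)).
In Python, from station import get_state, grab_frame, camera_info, job_done gives the robot as it stands. The module is installed in compiled form; this text tells all that it offers.
- The arm moves only by the shell command python3 -m inch 'ROWS' [FORCE]. ROWS is JSON, a list that holds one entry, the list of rows, each a list of 7 numbers: the shift along the tool's x, y, z normalised to -1 to 1, where 1 is 50 cm, then the turn, a rotation vector about the tool's x, y, z normalised to -1 to 1, where 1 is 180 degrees, then the closure, from 0 (fully open) to 1 (shut). A call has 1 to 20 rows; each row shifts and turns the commanded pose from where the row before left it, along the tool's axes as they then stand; what a row does not reach is not made up. A row lasts 1/10 s, in which the tool goes at most 50 mm and 8.59 degrees, less where a joint would pass 70% of its speed; a pose out of reach is approached as far as the arm can. A call with a number of a shift or a turn outside -1 to 1 is refused whole. A call with a gripper value outside its range is refused whole. The fingers move at their own pace and stop on an object; FORCE is the grip in N (left out, the last holds). Time passes only in rows, so rows that do not move let the fingers close. It gives the time, the measured TCP pose, the force and the opening at its end, in the units of the state.
- get_state(): the state, without advancing time (a new reading comes with each control period).
- grab_frame(name): name is "side" or "top" or "wrist"; returns the picture (400x640x3 uint8, blue, green, red); there is no depth.
- camera_info(name): a dict with "vertical_fov" (degrees; the focal length in pixels is half the picture's height over the tangent of half this angle, whatever the lens; pixels are square), "cx", "cy" (the principal point, pixels), "R" (3x3) and "t" (3): a world point X has camera coordinates R X + t. Camera axes: x right, y down, z forward; pixel columns grow to the right and rows downward; lengths in m; the calibration is good to about 2 mm. A picture is of the moment at which its call begins: read the wrist's pose just before it. camera_info takes no time and is no camera call; for the wrist camera it gives the pose at the moment of the call.
- job_done(): hands the job in, once; it reports no verdict.
The state is a dict: "t": time; "q": joint angles; "qd": joint speeds; "joint_efforts": joint torques, N m; "eef_pos": TCP position; "ee_rot": TCP orientation; "force": force on the tool from outside, world axes, zero at the start; "moment": the same for the moment, N m; "width": finger opening in m.
Only numpy, scipy, OpenCV 4.12 (cv2) and the standard library are available. Lean on these libraries where they do the work, as an engineer would, in place of code of your own. Each camera call takes 0.05 s, during which the arm holds its last target.

## Working session

There is one attempt and no reset: what is moved stays moved. The work goes in short steps, Python scripts to look and compute and a shell command to move; the robot and the scene stay as the last step left them, time stands still between calls to the robot, and variables do not carry over. Pictures are saved under pics/ and viewed, and the job is handed in when it is done.

```bash
mkdir -p pics
python3 - <<'E'
from station import *
import cv2
s=get_state(); print({k:s[k] for k in s})
for n in("top","side","wrist"):
    c=camera_info(n); print(n,c)
    cv2.imwrite(f"pics/{n}0.png",grab_frame(n))
E
```

```text
{'t': 0.0, 'q': array([-1.05192683e+00,  3.59373137e-01,  1.10774081e-02, -3.49193636e-04,
       -1.22410214e+00, -2.88072604e-01]), 'qd': array([ 0.00055428, -0.00145979,  0.00014647,  0.00020429, -0.00045082,
       -0.00095308]), 'joint_efforts': array([ 7.72927215e-04, -5.82726574e+01,  2.93059230e+01,  6.99738085e+00,
        6.92600326e-03, -1.44515402e-04]), 'eef_pos': array([ 0.15425534, -0.65664238,  0.22563983]), 'ee_rot': array([ 3.13996384e+00, -1.40309697e-04, -2.91091456e+00]), 'force': array([-1.11843598, -0.44286534, -0.45217288]), 'moment': array([-0.0575902 ,  0.05653242,  0.02983152]), 'width': 0.08788678518403446}
top {'vertical_fov': 51.33414434285419, 'cx': 321.3622671195355, 'cy': 198.68896553903522, 'R': array([[-0.02126024, -0.99942673, -0.02634791],
       [-0.99617709,  0.02340987, -0.08416162],
       [ 0.08473017,  0.02445789, -0.99610371]]), 't': array([-0.07199673,  0.54359589,  1.17198653])}
side {'vertical_fov': 56.92107831848035, 'cx': 322.1559683714638, 'cy': 200.64106233148556, 'R': array([[ 0.9909317 , -0.13182467, -0.02601212],
       [-0.08689786, -0.48107757, -0.87236067],
       [ 0.10248481,  0.86671023, -0.48817029]]), 't': array([-0.53405585,  0.06639622,  1.09423544])}
wrist {'vertical_fov': 61.1291254127706, 'cx': 314.7497945015875, 'cy': 202.73382874662607, 'R': array([[-0.22841378,  0.97356293,  0.00153712],
       [ 0.93832391,  0.21972463,  0.26696314],
       [ 0.25956767,  0.06242038, -0.96370551]]), 't': array([ 0.67578866, -0.03525871,  0.39036498])}
```

View pics/top0.png

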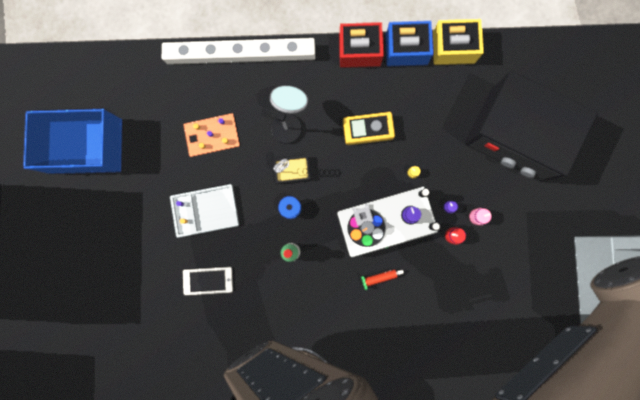

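View pics/side0.png

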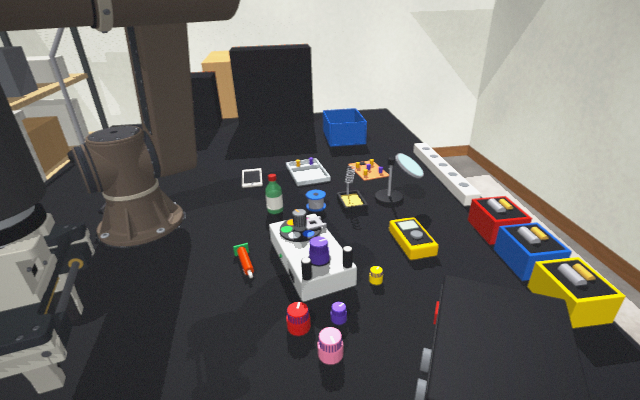

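View pics/wrist0.png

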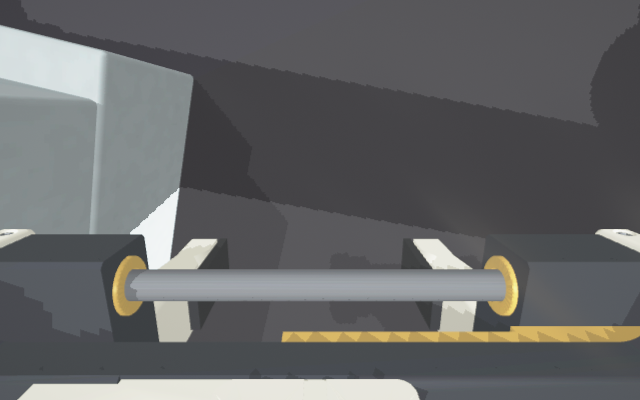

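The top view shows the camera box around (388,222), with the violet cap on it at (411,214) and the wheel and knob at about (365,220). Candidates for the cap:
- violet on the box (411,214)
- small violet (451,207)
- red (456,236)
- pink (481,216)
- yellow (414,172)

The violet one on the box is the larger violet, so I choose (411,214). I'll check it in close crops.

Run:
```python
import cv2,numpy as np
a=cv2.imread('pics/top0.png')[180:265,325:495]; b=cv2.imread('pics/side0.png')[195:300,255:385]
a=cv2.resize(a,None,fx=4.7,fy=4.7,interpolation=cv2.INTER_CUBIC); b=cv2.resize(b,None,fx=5,fy=5,interpolation=cv2.INTER_CUBIC)
cv2.imwrite('pics/ctop.png',a);cv2.imwrite('pics/cside.png',b)
```

```text
(no output)
```

View pics/ctop.png

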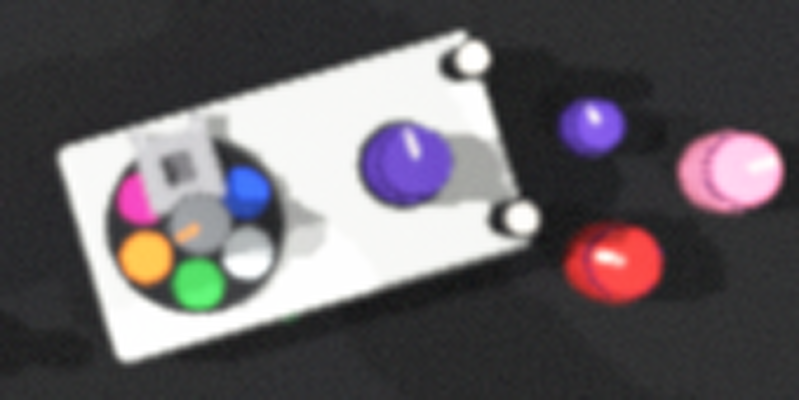

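View pics/cside.png

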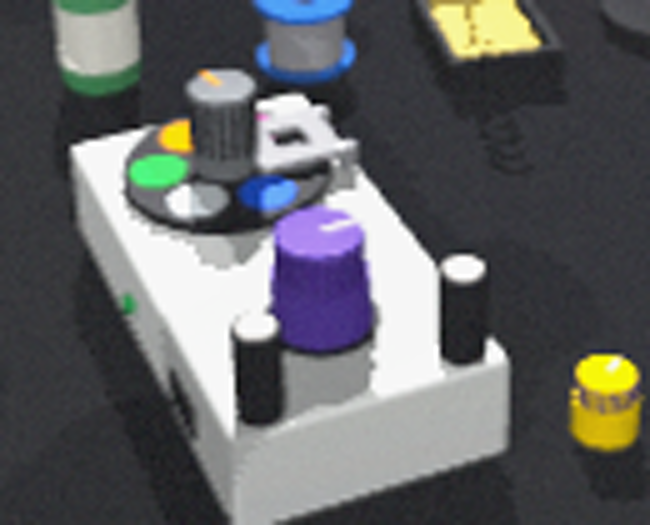

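The crop confirms it: the large violet cap is on the box port, and there is a smaller violet look-alike on the bench at (451,207). The wheel shows grey in the window. Amber is about 120° anticlockwise of the window, so the wheel has to turn clockwise by about 2.1 rad. Next I measure.

```bash
cat > h.py <<'E'
import cv2,numpy as np
from station import *
def ray(ci,u,v,z):
    f=200/np.tan(np.radians(ci['vertical_fov']/2))
    d=ci['R'].T@np.array([(u-ci['cx'])/f,(v-ci['cy'])/f,1]); o=-ci['R'].T@ci['t']
    return o+d*(z-o[2])/d[2]
def proj(ci,X):
    f=200/np.tan(np.radians(ci['vertical_fov']/2)); p=ci['R']@np.array(X)+ci['t']
    return f*p[0]/p[2]+ci['cx'],f*p[1]/p[2]+ci['cy']
def cen(m,k=None):
    n,l,s,c=cv2.connectedComponentsWithStats(m.astype(np.uint8))
    o=sorted([(s[i][4],tuple(c[i].round(1)),tuple(s[i][:4])) for i in range(1,n)],reverse=True)
    return o[:k or 4]
E
python3 - <<'E'
from h import *
t=camera_info('top');s=camera_info('side')
I=cv2.imread('pics/top0.png'); S=cv2.imread('pics/side0.png')
H=cv2.cvtColor(I,cv2.COLOR_BGR2HSV);HS=cv2.cvtColor(S,cv2.COLOR_BGR2HSV)
# box top face corners from crop
c=[ray(t,u/4.7+325,v/4.7+180,.06) for u,v in[(60,150),(465,32),(525,238),(122,360)]]
c=np.array(c);print(c.round(4)); print([np.linalg.norm(c[i]-c[(i+1)%4]).round(4) for i in range(4)])
print('box c',c.mean(0)[:2]); d=(c[0]-c[1])+(c[3]-c[2]);yd=d[:2]/np.linalg.norm(d[:2]);xd=np.array([yd[1],-yd[0]])
print('yaw',np.arctan2(xd[1],xd[0]))
ctr=c.mean(0)[:2]
for n,y in(('port',-.065),('wheel',.062)):print(n,ctr+y*yd)
for nm,lo,hi in(('viol',(120,90,40),(140,255,255)),):
  print('top',cen(cv2.inRange(H,lo,hi)>0)); print('side',cen(cv2.inRange(HS,lo,hi)>0))
for nm,lo,hi in(('amber',(10,150,150),(22,255,255)),('green',(50,130,80),(75,255,255)),('blue',(105,150,120),(118,255,255)),('mag',(150,130,120),(170,255,255))):
  m=cv2.inRange(H,lo,hi); m[:200]=0;m[260:]=0;m[:,:340]=0;m[:,400:]=0
  for a in cen(m>0,2): print(nm,a,ray(t,*a[1],.068).round(4))
# crop knob/cap tops
for n,u,v,z in(('knobtop',202,222,.113),('captop',413,160,.108),('capline out',416,150,.108),('wheelc',195,225,.068),('window',180,168,.074)):
  print(n,ray(t,u/4.7+325,v/4.7+180,z).round(4))
for n,u,v,z in(('knobtop',221,87,.113),('captop',320,232,.108)):
  print('side',n,ray(s,u/5+255,v/5+195,z).round(4))
# tray crop
cv2.imwrite('pics/ctray.png',cv2.resize(I[175:245,160:250],None,fx=6,fy=6,interpolation=cv2.INTER_CUBIC))
cv2.imwrite('pics/ctrays.png',cv2.resize(S[145:195,275:345],None,fx=8,fy=8,interpolation=cv2.INTER_CUBIC))
E
```

```text
[[ 0.5008 -0.1297  0.06  ]
 [ 0.5649 -0.3695  0.06  ]
 [ 0.4434 -0.3992  0.06  ]
 [ 0.3775 -0.1628  0.06  ]]
[np.float64(0.2482), np.float64(0.1251), np.float64(0.2454), np.float64(0.1277)]
box c [ 0.47166365 -0.26528385]
yaw 0.26636653440902436
port [ 0.48877346 -0.32799154]
wheel [ 0.45534352 -0.20547037]
top [(np.int32(241), (np.float64(410.9), np.float64(214.8)), (np.int32(402), np.int32(207), np.int32(19), np.int32(17))), (np.int32(166), (np.float64(450.4), np.float64(206.5)), (np.int32(443), np.int32(200), np.int32(16), np.int32(14))), (np.int32(26), (np.float64(178.9), np.float64(203.2)), (np.int32(176), np.int32(201), np.int32(7), np.int32(5))), (np.int32(18), (np.float64(220.9), np.float64(120.7)), (np.int32(219), np.int32(119), np.int32(5), np.int32(5)))]
side [(np.int32(485), (np.float64(318.4), np.float64(251.1)), (np.int32(309), np.int32(236), np.int32(20), np.int32(30))), (np.int32(334), (np.float64(338.1), np.float64(313.2)), (np.int32(330), np.int32(301), np.int32(17), np.int32(24))), (np.int32(25), (np.float64(310.7), np.float64(159.9)), (np.int32(308), np.int32(157)
[... 276 characters left out ...]
0.1767  0.068 ]
green (np.int32(94), (np.float64(366.8), np.float64(240.0)), (np.int32(362), np.int32(235), np.int32(11), np.int32(11))) [ 0.422  -0.2068  0.068 ]
blue (np.int32(79), (np.float64(377.1), np.float64(220.3)), (np.int32(373), np.int32(215), np.int32(10), np.int32(11))) [ 0.475  -0.2365  0.068 ]
mag (np.int32(59), (np.float64(353.0), np.float64(222.7)), (np.int32(350), np.int32(217), np.int32(8), np.int32(11))) [ 0.4699 -0.1705  0.068 ]
knobtop [ 0.456  -0.2072  0.113 ]
captop [ 0.4882 -0.3268  0.108 ]
capline out [ 0.4938 -0.3287  0.108 ]
wheelc [ 0.455  -0.2069  0.068 ]
window [ 0.4881 -0.1988  0.074 ]
side knobtop [ 0.4573 -0.2094  0.113 ]
side captop [ 0.4908 -0.3313  0.108 ]
```

View pics/ctray.png

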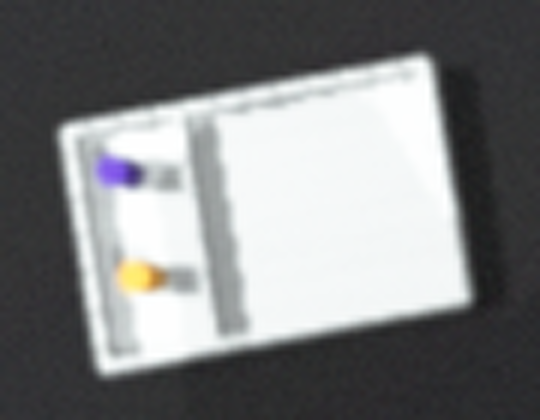

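View pics/ctrays.png

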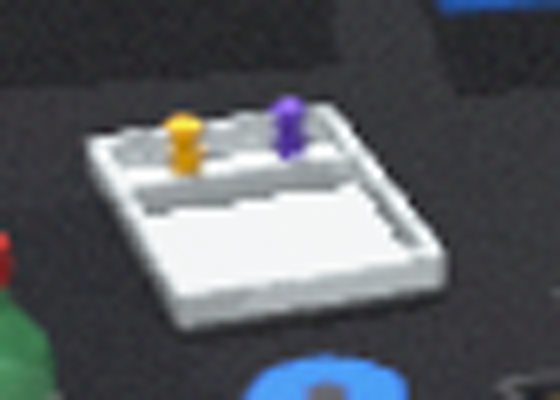

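The tray crop shows its large bay on the right (−y side) and the two standoffs in the small bay on the left. I'll compute the tray pose and the first move.

```bash
cat >> h.py <<'E'
from scipy.spatial.transform import Rotation as Ro
def go(x,y,z,yaw=None):
    s=get_state();R=Ro.from_euler('xyz',s['ee_rot']).as_matrix()
    d=R.T@(np.array([x,y,z])-s['eef_pos'])
    print('t',round(s['t'],2),'pos',s['eef_pos'].round(4),'rot',s['ee_rot'].round(4),'q6',s['q'][5].round(3),'F',s['force'].round(1),'w',round(s['width'],4))
    print('tool shift mm',(d*1000).round(1),'norm total',(d/.5).round(4))
    if yaw is not None:
        a=(yaw-s['ee_rot'][2]+np.pi)%(2*np.pi)-np.pi; print('rz total norm',-a/np.pi,'deg',np.degrees(a))
        Rt=Ro.from_euler('xyz',[np.pi,0,yaw]).as_matrix(); print('rotvec norm',(Ro.from_matrix(R.T@Rt).as_rotvec()/np.pi).round(4))
E
python3 - <<'E'
from h import *
t=camera_info('top')
c=np.array([ray(t,u/6+160,v/6+175,.016) for u,v in[(62,125),(430,55),(472,300),(100,375)]]);print(c.round(4)); print([np.linalg.norm(c[i]-c[(i+1)%4]).round(4) for i in range(4)])
d=(c[0]-c[1])+(c[3]-c[2]);yd=d[:2]/np.linalg.norm(d[:2]);ctr=c.mean(0)[:2];print('tray',ctr,'yaw',np.arctan2(-yd[0],yd[1]),'bay',ctr-.028*yd)
go(.4565,-.2075,.226,-1.305)
E
```

```text
[[0.561  0.3558 0.016 ]
 [0.5909 0.176  0.016 ]
 [0.4719 0.156  0.016 ]
 [0.4398 0.3362 0.016 ]]
[np.float64(0.1823), np.float64(0.1207), np.float64(0.183), np.float64(0.1229)]
tray [0.51587718 0.25599873] yaw 0.17038423915232948 bay [0.52062489 0.22840418]
t 0.15 pos [ 0.1543 -0.6567  0.2258] rot [ 3.1403e+00 -2.0000e-04 -2.9109e+00] q6 -0.288 F [ 0.6  0.3 -0.1] w 0.0877
tool shift mm [-3.969e+02  3.682e+02  2.000e-01] norm total [-7.939e-01  7.365e-01  5.000e-04]
rz total norm -0.5111623196391716 deg 92.00921753505088
rotvec norm [ 4.000e-04  3.000e-04 -5.112e-01]
```

```bash
python3 -m inch '[[[-0.066,0.0614,0,0,0,0,0],[-0.066,0.0614,0,0,0,0,0],[-0.066,0.0614,0,0,0,0,0],[-0.066,0.0614,0,0,0,0,0],[-0.066,0.0614,0,0,0,0,0],[-0.066,0.0614,0,0,0,0,0],[-0.066,0.0614,0,0,0,0,0],[-0.066,0.0614,0,0,0,0,0],[-0.066,0.0614,0,0,0,0,0],[-0.066,0.0614,0,0,0,0,0],[-0.066,0.0614,0,0,0,0,0],[-0.066,0.0614,0,0,0,0,0]]]' 15
python3 -m inch '[[[0,0,0,0,0,-0.0465,0],[0,0,0,0,0,-0.0465,0],[0,0,0,0,0,-0.0465,0],[0,0,0,0,0,-0.0465,0],[0,0,0,0,0,-0.0465,0],[0,0,0,0,0,-0.0465,0],[0,0,0,0,0,-0.0465,0],[0,0,0,0,0,-0.0465,0],[0,0,0,0,0,-0.0465,0],[0,0,0,0,0,-0.0465,0],[0,0,0,0,0,-0.0465,0],[0,0,0,0,0,0,0]]]'
python3 - <<'E'
from h import *
go(.4565,-.2075,.226,-1.305)
import json
ci=camera_info('wrist'); cv2.imwrite('pics/w1.png',grab_frame('wrist'))
print(-ci['R'].T@ci['t']); np.savez('w1.npz',**ci)
E
```

```text
t: 1.35
eef_pos: [0.4562, -0.2061, 0.2267]
ee_rot: [-3.142, 0.0, -2.911]
force: [1.6, -1.4, 0.6]
width: 0.0872
t: 2.55
eef_pos: [0.4555, -0.2078, 0.2264]
ee_rot: [3.141, 0.0, -1.302]
force: [0.4, 1.0, 0.6]
width: 0.0875
t 2.55 pos [ 0.4555 -0.2078  0.2264] rot [ 3.1413e+00  2.0000e-04 -1.3017e+00] q6 0.304 F [0.4 1.  0.6] w 0.0875
tool shift mm [-0.  -1.1  0.4] norm total [-0.     -0.0022  0.0008]
rz total norm 0.0010586016348843649 deg -0.19054829427918565
rotvec norm [0.0001 0.0001 0.0011]
[ 0.47590386 -0.27806221  0.38524209]
```

View pics/w1.png

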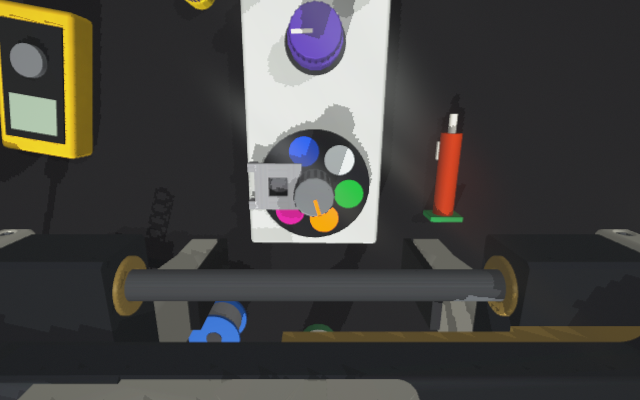

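The wrist view shows the cap top at about (314,32), the knob top at (314,196), the window at (278,186) and amber at (324,217).

Run:
```python
from h import *
print(get_state()['q'].round(3))
ci=dict(np.load('w1.npz'));I=cv2.imread('pics/w1.png');H=cv2.cvtColor(I,cv2.COLOR_BGR2HSV)
def ell(m,name,z):
    c=max(cv2.findContours(m,0,1)[0],key=cv2.contourArea); e=cv2.fitEllipse(cv2.convexHull(c)); print(name,np.round(e[0],1),np.round(e[1],1),ray(ci,*e[0],z).round(4)); return ray(ci,*e[0],z)
for nm,lo,hi,z in(('amber',(12,150,150),(22,255,255),.068),('green',(50,130,80),(75,255,255),.068),('blue',(105,150,120),(118,255,255),.068)):
  m=cv2.inRange(H,lo,hi); m[:130]=0;m[205 if nm=='amber' else 240:240]=m[205 if nm=='amber' else 240:240];m[240:]=0;m[:,:250]=0;m[:,375:]=0
  ell(m,nm,z)
for n,(x0,y0,x1,y1) in dict(knob=(270,160,370,240),cap=(270,0,360,90)).items():
  cv2.imwrite(f'pics/c_{n}.png',cv2.resize(I[y0:y1,x0:x1],None,fx=6,fy=6,interpolation=cv2.INTER_CUBIC))
```

```text
[-0.035  0.069 -0.363 -0.    -1.138  0.299]
amber [322.7 215.5] [28.4 34.2] [ 0.442  -0.1831  0.068 ]
green [348.4 193.2] [28.  29.3] [ 0.4242 -0.2114  0.068 ]
blue [303.7 150.4] [28.7 29.6] [ 0.4763 -0.2396  0.068 ]
```

View pics/c_knob.png

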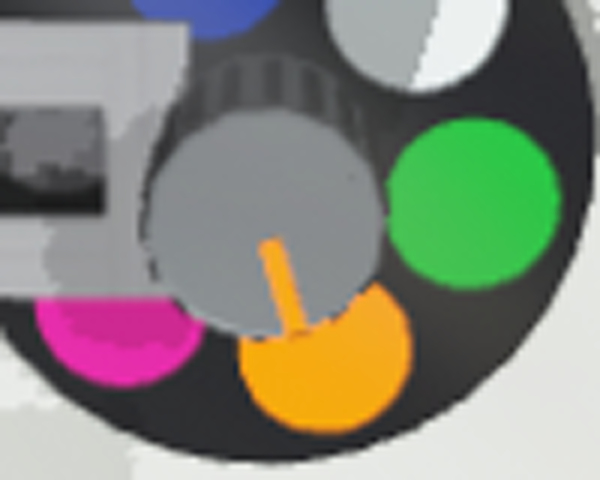

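View pics/c_cap.png

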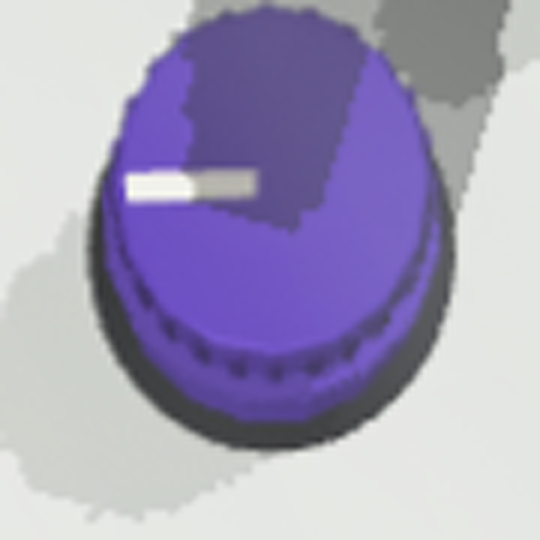

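Run:
```python
from h import *
ci=dict(np.load('w1.npz'))
k=ray(ci,265/6+270,222/6+160,.113);c=ray(ci,272/6+270,180/6,.108);print(k,c,np.linalg.norm(k-c),'yaw',np.arctan2((c-k)[0],-(c-k)[1]))
a=ray(ci,270/6+270,243/6+160,.113);b=ray(ci,297/6+270,330/6+160,.113);print('line',np.arctan2(*(b-a)[[1,0]]), np.arctan2(*(b-k)[[1,0]]))
w=ray(ci,278,186,.074);print('win',w)
go(k[0],k[1],.083,-1.305)
```

```text
[ 0.45799414 -0.2101781   0.113     ] [ 0.49087251 -0.33293787  0.108     ] 0.12718470353391792 yaw 0.2616853319152764
line 2.13105625474408 2.1187088096062867
win [ 0.49105883 -0.20170891  0.074     ]
t 2.6 pos [ 0.4555 -0.2078  0.2264] rot [ 3.1414e+00  2.0000e-04 -1.3070e+00] q6 0.299 F [-0.4  0.5 -0.5] w 0.0876
tool shift mm [  2.9  -1.9 143.4] norm total [ 0.0059 -0.0037  0.2869]
rz total norm -0.0006521077695681402 deg 0.11737939852226523
rotvec norm [ 0.0001  0.     -0.0007]
```

```bash
python3 -m inch '[[[0.005,-0.003,0.04,0,0,0,0],[0,0,0.06,0,0,0,0],[0,0,0.06,0,0,0,0],[0,0,0.06,0,0,0,0],[0,0,0.04,0,0,0,0],[0,0,0.016,0,0,0,0],[0,0,0.01,0,0,0,0],[0,0,0,0,0,0,0]]]' 15
python3 - <<'E'
from h import *
go(.4577,-.2098,.083,-1.305)
cv2.imwrite('pics/w2.png',grab_frame('wrist'))
E
```

```text
t: 3.4
eef_pos: [0.4579, -0.2099, 0.0837]
ee_rot: [3.141, -0.0, -1.305]
force: [1.3, 0.4, -0.3]
width: 0.0874
t 3.4 pos [ 0.4579 -0.2099  0.0837] rot [ 3.1415e+00 -1.0000e-04 -1.3052e+00] q6 0.305 F [ 1.3  0.4 -0.3] w 0.0874
tool shift mm [-0.2  0.2  0.7] norm total [-0.0004  0.0004  0.0014]
rz total norm -4.8507281288589136e-05 deg 0.008731310631946043
rotvec norm [ 0. -0. -0.]
```

View pics/w2.png

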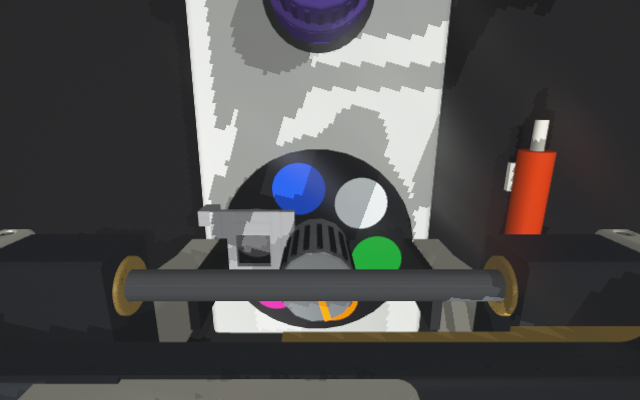

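The knob sits centred between the open fingers, around (318,280). I'll close on it.

```bash
python3 -m inch '[[[0,0,0,0,0,0,0.5],[0,0,0,0,0,0,0.7],[0,0,0,0,0,0,0.8],[0,0,0,0,0,0,0.8],[0,0,0,0,0,0,0.8],[0,0,0,0,0,0,0.8]]]' 20
```

```text
t: 4.05
eef_pos: [0.4577, -0.2099, 0.0836]
ee_rot: [-3.142, -0.0, -1.304]
force: [0.4, -0.8, -0.4]
width: 0.0452
```

```bash
python3 -m inch '[[[0,0,0,0,0,0,0.8],[0,0,0,0,0,0,0.8],[0,0,0,0,0,0,0.8],[0,0,0,0,0,0,0.8]]]' 20
```

```text
t: 4.45
eef_pos: [0.457, -0.21, 0.0835]
ee_rot: [3.14, 0.0, -1.304]
force: [-3.6, -0.5, 2.8]
width: 0.0336
```

```bash
python3 -m inch '[[[0,0,0,0,0,0.0456,0.8],[0,0,0,0,0,0.0456,0.8],[0,0,0,0,0,0.0456,0.8],[0,0,0,0,0,0.0456,0.8],[0,0,0,0,0,0.0456,0.8],[0,0,0,0,0,0.0456,0.8],[0,0,0,0,0,0.0456,0.8],[0,0,0,0,0,0.0456,0.8],[0,0,0,0,0,0.0456,0.8],[0,0,0,0,0,0.0456,0.8],[0,0,0,0,0,0.0456,0.8],[0,0,0,0,0,0.0456,0.8],[0,0,0,0,0,0.0456,0.8],[0,0,0,0,0,0,0.8]]]' 20
python3 - <<'E'
from h import *
go(.4577,-.2098,.083,-3.165); print(get_state()['moment'])
cv2.imwrite('pics/w3.png',grab_frame('wrist'))
E
```

```text
t: 5.85
eef_pos: [0.4555, -0.2089, 0.0834]
ee_rot: [3.14, -0.004, 3.111]
force: [-10.2, 6.7, 11.4]
width: 0.0336
t 5.85 pos [ 0.4555 -0.2089  0.0834] rot [ 3.1401 -0.0036  3.1111] q6 -1.561 F [-10.2   6.7  11.4] w 0.0336
tool shift mm [-2.2 -0.8  0.4] norm total [-0.0045 -0.0017  0.0008]
rz total norm -0.002263652734319583 deg 0.40745749217752497
rotvec norm [ 0.0005 -0.0012 -0.0023]
[2.82112480e+00 3.36145255e+00 3.15579410e-03]
```

View pics/w3.png

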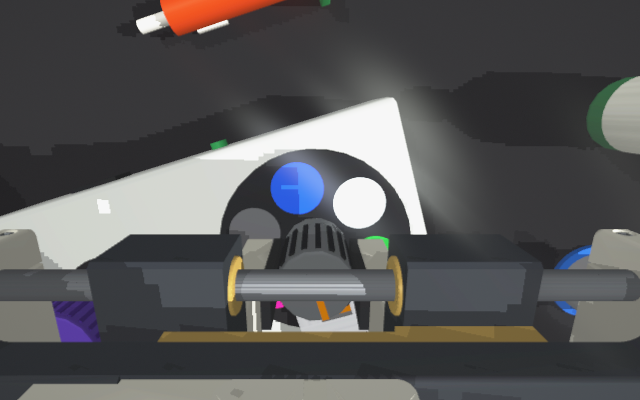

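The wheel turned with the hand: blue sits at the same place in the hand's view. I'll release, rise and check with the wrist view.

```bash
python3 -m inch '[[[0,0,0,0,0,0,0.4],[0,0,0,0,0,0,0.2],[0,0,0,0,0,0,0],[0,0,0,0,0,0,0],[0,0,0,0,0,0,0],[0,0,-0.03,0,0,0,0],[0,0,-0.06,0,0,0,0],[0,0,-0.06,0,0,0,0],[0,0,-0.06,0,0,0,0],[0,0,-0.06,0,0,0,0],[0,0,0,0,0,0,0]]]' 20
python3 - <<'E'
from h import *
go(.4577,-.2098,.083,-2.876)
ci=camera_info('wrist'); cv2.imwrite('pics/w4.png',grab_frame('wrist')); np.savez('w4.npz',**ci)
E
```

```text
t: 7.0
eef_pos: [0.4601, -0.2105, 0.2229]
ee_rot: [-3.14, 0.007, 3.118]
force: [-0.4, -0.8, -0.2]
width: 0.0877
t 7.0 pos [ 0.4601 -0.2105  0.2229] rot [-3.1402  0.0073  3.1176] q6 -1.556 F [-0.4 -0.8 -0.2] w 0.0877
tool shift mm [  3.4   0.9 139.9] norm total [0.0068 0.0017 0.2798]
rz total norm -0.09218690242480816 deg 16.59364243646547
rotvec norm [-0.0008  0.0022 -0.0922]
```

View pics/w4.png

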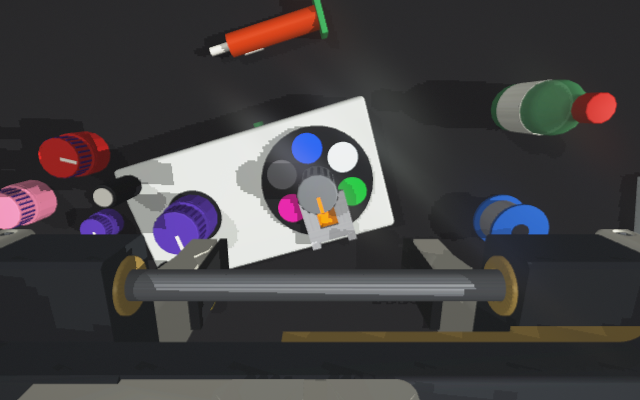

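Amber now shows in the window at (327,216). I'll measure the residual angle from the other filters and the knob line.

Run:
```python
from h import *
ci=dict(np.load('w4.npz'));I=cv2.imread('pics/w4.png');H=cv2.cvtColor(I,cv2.COLOR_BGR2HSV)
k=np.array([.458,-.210]);P=[]
for nm,lo,hi,off in(('green',(50,130,80),(75,255,255),1),('blue',(105,150,120),(118,255,255),3)):
  m=cv2.inRange(H,lo,hi); m[:120]=0;m[240:]=0;m[:,:260]=0;m[:,375:]=0
  c=max(cv2.findContours(m,0,1)[0],key=cv2.contourArea); e=cv2.fitEllipse(cv2.convexHull(c));p=ray(ci,*e[0],.068)[:2]
  a=np.arctan2(*(p-k)[::-1])-.264-off*np.pi/3; print(nm,np.round(e,1) if 0 else e,p.round(4),np.linalg.norm(p-k),(a+np.pi)%(2*np.pi)-np.pi);P.append(p)
cv2.imwrite('pics/c4.png',cv2.resize(I[160:260,270:370],None,fx=6,fy=6,interpolation=cv2.INTER_CUBIC))
cv2.imwrite('pics/c4b.png',cv2.resize(I[180:270,100:250],None,fx=5,fy=5,interpolation=cv2.INTER_CUBIC))
```

```text
green ((352.0517883300781, 190.54031372070312), (28.537935256958008, 29.100263595581055), 110.59774780273438) [ 0.4668 -0.1765] 0.034593416853605494 0.0024058892081790795
blue ((306.6839599609375, 147.53639221191406), (30.422996520996094, 30.954280853271484), 132.92816162109375) [ 0.4251 -0.2185] 0.03396716093226261 -0.012284023228279928
```

View pics/c4.png

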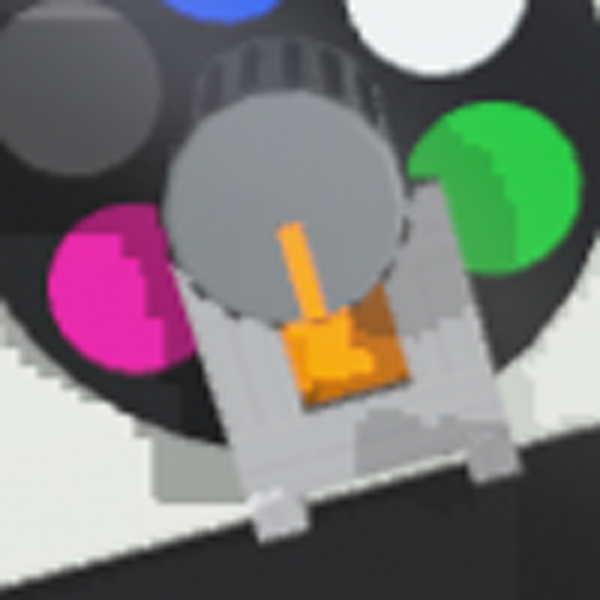

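View pics/c4b.png

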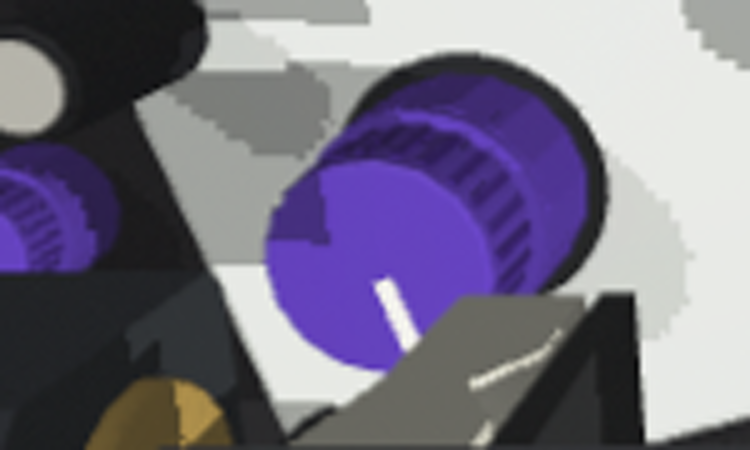

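The wheel stands within about 0.01 rad of 0 and amber fills the window. Next is the cap at (0.491,-0.333).

```bash
python3 -m inch '[[[0,0,0,-0.0008,0.0022,-0.046,0],[0,0,0,0,0,-0.046,0],[0,0,0,0,0,0,0]]]' 20
python3 - <<'E'
from h import *
go(.4910,-.3328,.0875,-2.876)
E
```

```text
t: 7.35
eef_pos: [0.4573, -0.2098, 0.2175]
ee_rot: [3.137, -0.008, -2.875]
force: [-0.2, 0.5, 0.1]
width: 0.0876
t 7.35 pos [ 0.4573 -0.2098  0.2175] rot [ 3.1369 -0.0076 -2.8751] q6 -1.263 F [-0.2  0.5  0.1] w 0.0876
tool shift mm [  -1.1 -128.2  129.4] norm total [-0.0023 -0.2563  0.2589]
rz total norm 0.000271828642835281 deg -0.04892915571035058
rotvec norm [ 0.0015 -0.0024  0.0003]
```

```bash
python3 -m inch '[[[0,-0.0512,0,0.0015,-0.0024,0,0],[0,-0.0512,0,0,0,0,0],[0,-0.0512,0,0,0,0,0],[0,-0.0512,0,0,0,0,0],[0,-0.0512,0,0,0,0,0],[0,0,0.06,0,0,0,0],[0,0,0.06,0,0,0,0],[0,0,0.03,0,0,0,0],[0,0,0,0,0,0,0],[0,0,0,0,0,0,0]]]' 20
python3 - <<'E'
from h import *
go(.4910,-.3328,.0875,-2.876)
cv2.imwrite('pics/w5.png',grab_frame('wrist'))
E
```

```text
t: 8.35
eef_pos: [0.4913, -0.3336, 0.1434]
ee_rot: [-3.141, 0.0, -2.879]
force: [0.8, 0.1, 0.8]
width: 0.0876
t 8.35 pos [ 0.4913 -0.3336  0.1434] rot [-3.1410e+00  4.0000e-04 -2.8794e+00] q6 -1.041 F [0.8 0.1 0.8] w 0.0876
tool shift mm [ 0.1  0.9 55.9] norm total [0.0002 0.0017 0.1118]
rz total norm -0.0010830097906839758 deg 0.19494176232311564
rotvec norm [-0.0002  0.0001 -0.0011]
```

View pics/w5.png

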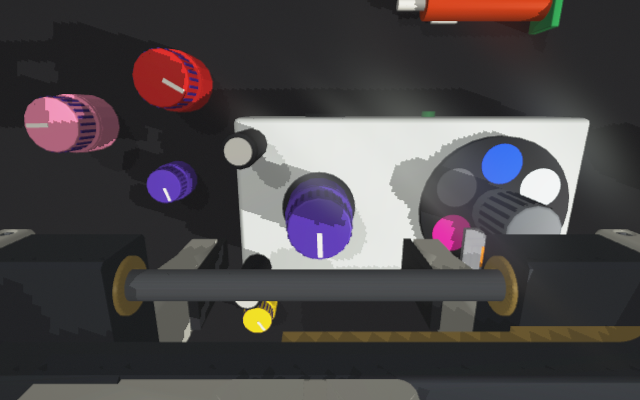

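The cap at (319,228) is centred between the fingers, with the knob and pods clear. I'll descend and grip.

```bash
python3 -m inch '[[[0,0.0012,0.04,0,0,0,0.2],[0,0,0.04,0,0,0,0.2],[0,0,0.02,0,0,0,0.2],[0,0,0.012,0,0,0,0.3],[0,0,0,0,0,0,0.4],[0,0,0,0,0,0,0.7],[0,0,0,0,0,0,0.7],[0,0,0,0,0,0,0.7],[0,0,0,0,0,0,0.7],[0,0,0,0,0,0,0.7],[0,0,0,0,0,0,0.7]]]' 25
python3 - <<'E'
from h import *
go(.4910,-.3328,.0875,-2.876)
E
```

```text
t: 9.5
eef_pos: [0.4914, -0.3321, 0.0884]
ee_rot: [-3.141, 0.002, -2.877]
force: [-1.6, 5.0, 5.1]
width: 0.039
t 9.5 pos [ 0.4914 -0.3321  0.0884] rot [-3.1414e+00  2.3000e-03 -2.8773e+00] q6 -1.04 F [-1.6  5.   5.1] w 0.039
tool shift mm [ 0.6 -0.6  0.9] norm total [ 0.0012 -0.0012  0.0018]
rz total norm -0.0003993673191598497 deg 0.07188611744877295
rotvec norm [-0.0001  0.0007 -0.0004]
```

```bash
python3 -m inch '[[[0,0,-0.00106,0,0,-0.047,0.7],[0,0,-0.00106,0,0,-0.047,0.7],[0,0,-0.00106,0,0,-0.047,0.7],[0,0,-0.00106,0,0,-0.047,0.7],[0,0,-0.00106,0,0,-0.047,0.7],[0,0,-0.00106,0,0,-0.047,0.7],[0,0,-0.00106,0,0,-0.047,0.7],[0,0,-0.00106,0,0,-0.047,0.7],[0,0,-0.00106,0,0,-0.047,0.7],[0,0,-0.00106,0,0,-0.047,0.7],[0,0,0,0,0,0,0.7]]]' 25
python3 - <<'E'
from h import *
go(.4910,-.3328,.0875,-2.876)
cv2.imwrite('pics/w6.png',grab_frame('wrist'))
E
```

```text
t: 10.6
eef_pos: [0.4898, -0.3313, 0.0928]
ee_rot: [3.141, 0.002, -1.396]
force: [-2.4, 7.2, 2.7]
width: 0.0392
t 10.6 pos [ 0.4898 -0.3313  0.0928] rot [ 3.1411e+00  2.0000e-03 -1.3958e+00] q6 0.442 F [-2.4  7.2  2.7] w 0.0392
tool shift mm [ 1.7 -0.9  5.3] norm total [ 0.0033 -0.0018  0.0105]
rz total norm 0.47115980345837283 deg -84.80876462250711
rotvec norm [6.000e-04 4.000e-04 4.712e-01]
```

View pics/w6.png

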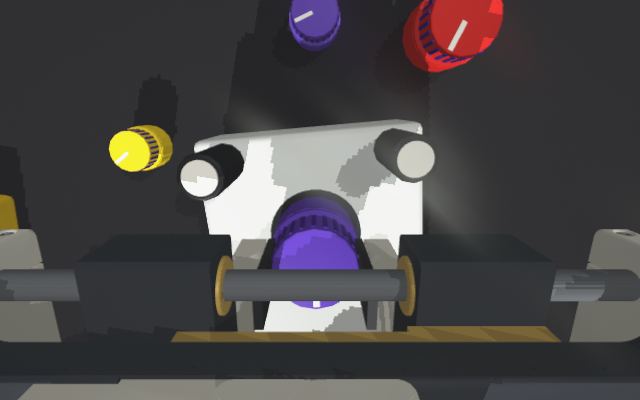

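The cap turned with the hand: its line still faces the same way at (318,303). I'll release narrowly, wind back and regrip.

```bash
python3 -m inch '[[[0,0,0,0,0,0,0.4],[0,0,0,0,0,0,0.4],[0,0,0,0,0,0,0.4],[0,0,0,0,0,0.047,0.4],[0,0,0,0,0,0.047,0.4],[0,0,0,0,0,0.047,0.4],[0,0,0,0,0,0.047,0.4],[0,0,0,0,0,0.047,0.4],[0,0,0,0,0,0.047,0.4],[0,0,0,0,0,0.047,0.4],[0,0,0,0,0,0.047,0.4],[0,0,0,0,0,0.047,0.4],[0,0,0,0,0,0.047,0.4],[0,0,0,0,0,0,0.4]]]' 25
python3 - <<'E'
from h import *
go(.4910,-.3328,.0928,-2.876)
cv2.imwrite('pics/w7.png',grab_frame('wrist'))
E
```

```text
t: 12.05
eef_pos: [0.4914, -0.3331, 0.093]
ee_rot: [-3.141, 0.002, -2.88]
force: [-0.2, 0.2, 0.5]
width: 0.0526
t 12.05 pos [ 0.4914 -0.3331  0.093 ] rot [-3.1405e+00  1.7000e-03 -2.8796e+00] q6 -1.042 F [-0.2  0.2  0.5] w 0.0526
tool shift mm [0.3 0.4 0.2] norm total [0.0005 0.0008 0.0004]
rz total norm -0.0011513526646569872 deg 0.2072434796382577
rotvec norm [-0.0003  0.0005 -0.0012]
```

View pics/w7.png

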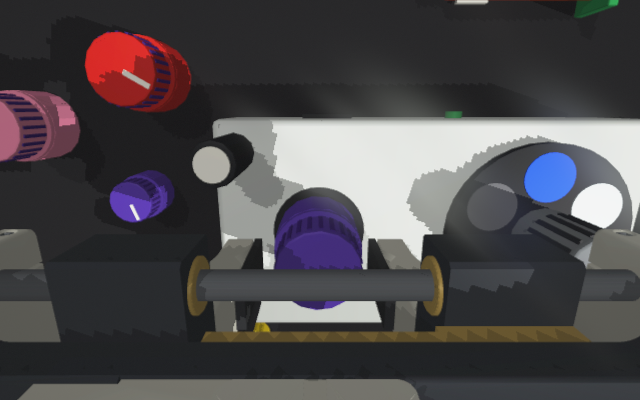

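The cap stayed put and the line is no longer facing the camera (it is behind the bar), so it did turn. Regrip and second stroke.

```bash
python3 -m inch '[[[0,0,0,0,0,0,0.7],[0,0,0,0,0,0,0.7],[0,0,0,0,0,0,0.7],[0,0,0,0,0,0,0.7],[0,0,0,0,0,0,0.7],[0,0,-0.00106,0,0,-0.047,0.7],[0,0,-0.00106,0,0,-0.047,0.7],[0,0,-0.00106,0,0,-0.047,0.7],[0,0,-0.00106,0,0,-0.047,0.7],[0,0,-0.00106,0,0,-0.047,0.7],[0,0,-0.00106,0,0,-0.047,0.7],[0,0,-0.00106,0,0,-0.047,0.7],[0,0,-0.00106,0,0,-0.047,0.7],[0,0,-0.00106,0,0,-0.047,0.7],[0,0,-0.00106,0,0,-0.047,0.7],[0,0,0,0,0,0,0.7]]]' 25
python3 - <<'E'
from h import *
go(.4910,-.3328,.0928,-2.876)
E
python3 -m inch '[[[0,0,0,0,0,0,0.4],[0,0,0,0,0,0,0.4],[0,0,0,0,0,0,0.4],[0,0,0,0,0,0.047,0.4],[0,0,0,0,0,0.047,0.4],[0,0,0,0,0,0.047,0.4],[0,0,0,0,0,0.047,0.4],[0,0,0,0,0,0.047,0.4],[0,0,0,0,0,0.047,0.4],[0,0,0,0,0,0.047,0.4],[0,0,0,0,0,0.047,0.4],[0,0,0,0,0,0.047,0.4],[0,0,0,0,0,0.047,0.4],[0,0,0,0,0,0,0.4]]]' 25
python3 - <<'E'
from h import *
go(.4910,-.3328,.0982,-2.876)
cv2.imwrite('pics/w8.png',grab_frame('wrist'));cv2.imwrite('pics/s8.png',cv2.resize(grab_frame('side')[195:300,255:385],None,fx=5,fy=5))
E
```

```text
t: 13.7
eef_pos: [0.4904, -0.3321, 0.098]
ee_rot: [-3.141, 0.001, -1.395]
force: [-3.9, 5.6, 4.8]
width: 0.0398
t 13.7 pos [ 0.4904 -0.3321  0.098 ] rot [-3.1415e+00  8.0000e-04 -1.3951e+00] q6 0.442 F [-3.9  5.6  4.8] w 0.0398
tool shift mm [ 0.8 -0.5  5.2] norm total [ 0.0016 -0.001   0.0104]
rz total norm 0.47139606142247176 deg -84.85129105604491
rotvec norm [2.000e-04 2.000e-04 4.714e-01]
t: 15.1
eef_pos: [0.4912, -0.3331, 0.0981]
ee_rot: [-3.141, 0.001, -2.88]
force: [-0.1, 0.4, 0.0]
width: 0.0526
t 15.1 pos [ 0.4912 -0.3331  0.0981] rot [-3.1406e+00  1.4000e-03 -2.8796e+00] q6 -1.042 F [-0.1  0.4  0. ] w 0.0526
tool shift mm [ 0.1  0.4 -0.1] norm total [ 0.0003  0.0008 -0.0003]
rz total norm -0.0011577527143771169 deg 0.20839548858788104
rotvec norm [-0.0003  0.0004 -0.0012]
```

View pics/w8.png

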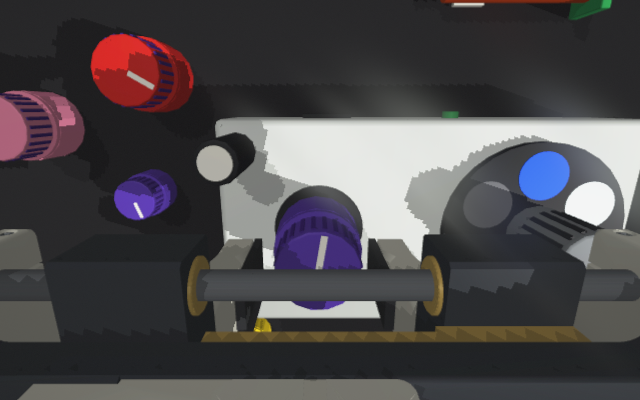

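View pics/s8.png

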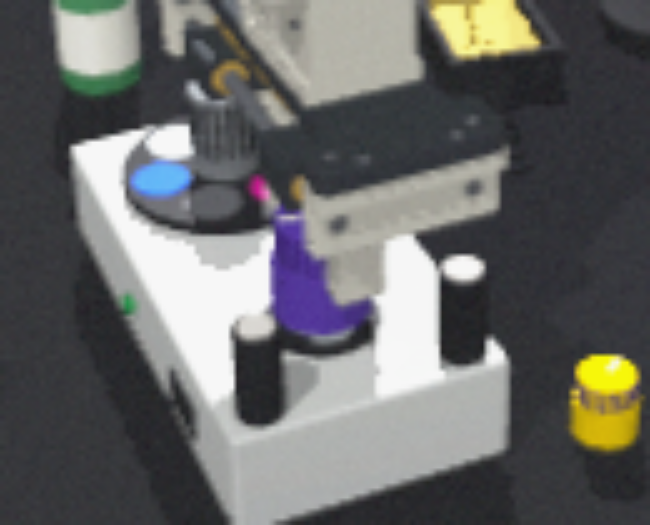

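The cap line at (323,250) now points away from the camera, about 170° turned, and the side view shows the cap raised. Third stroke, 11 rows for a total of about 4.58 rad, which is past 4.3 and short of 5.5.

```bash
python3 -m inch '[[[0,0,0,0,0,0,0.7],[0,0,0,0,0,0,0.7],[0,0,0,0,0,0,0.7],[0,0,0,0,0,0,0.7],[0,0,0,0,0,0,0.7],[0,0,-0.00106,0,0,-0.047,0.7],[0,0,-0.00106,0,0,-0.047,0.7],[0,0,-0.00106,0,0,-0.047,0.7],[0,0,-0.00106,0,0,-0.047,0.7],[0,0,-0.00106,0,0,-0.047,0.7],[0,0,-0.00106,0,0,-0.047,0.7],[0,0,-0.00106,0,0,-0.047,0.7],[0,0,-0.00106,0,0,-0.047,0.7],[0,0,-0.00106,0,0,-0.047,0.7],[0,0,-0.00106,0,0,-0.047,0.7],[0,0,-0.00106,0,0,-0.047,0.7],[0,0,0,0,0,0,0.7]]]' 25
python3 -m inch '[[[0,0,-0.004,0,0,0,0.7],[0,0,-0.004,0,0,0,0.7],[0,0,0,0,0,0,0.7]]]' 25
python3 - <<'E'
from h import *
go(.4910,-.3328,.0928,-1.3)
cv2.imwrite('pics/s9.png',cv2.resize(grab_frame('side')[195:300,255:385],None,fx=5,fy=5))
E
```

```text
t: 16.9
eef_pos: [0.4903, -0.3323, 0.1039]
ee_rot: [-3.142, 0.001, -1.247]
force: [-2.7, 5.3, 4.5]
width: 0.0396
t: 17.2
eef_pos: [0.4903, -0.3323, 0.1074]
ee_rot: [-3.142, 0.001, -1.253]
force: [-1.3, 5.3, -1.5]
width: 0.0396
t 17.2 pos [ 0.4903 -0.3323  0.1074] rot [-3.1416e+00  7.0000e-04 -1.2532e+00] q6 0.584 F [-1.3  5.3 -1.5] w 0.0396
tool shift mm [ 0.7 -0.5 14.6] norm total [ 0.0013 -0.001   0.0292]
rz total norm 0.01488695049797354 deg -2.6796510896352372
rotvec norm [0.     0.0002 0.0149]
```

View pics/s9.png

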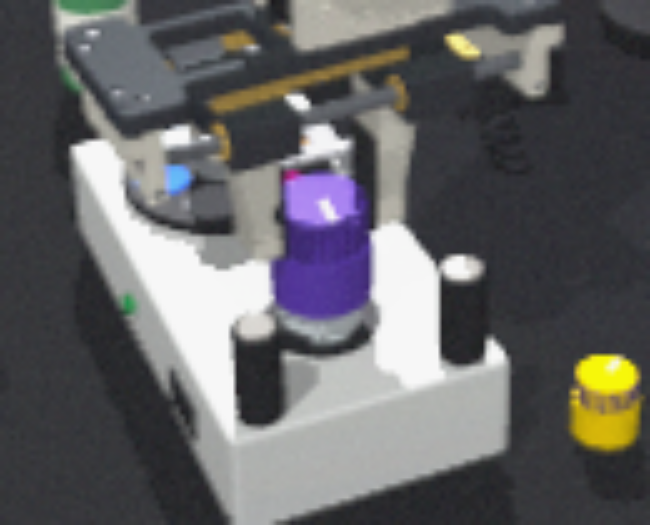

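The cap came free: it hangs about 4 mm above the thread with little force, and the bare neck shows beneath. I'll lift and refine the bay and neighbour positions.

```bash
python3 -m inch '[[[0,0,-0.02,0,0,0,0.7],[0,0,-0.04,0,0,0,0.7],[0,0,-0.06,0,0,0,0.7],[0,0,-0.06,0,0,0,0.7],[0,0,-0.06,0,0,0,0.7],[0,0,-0.04,0,0,0,0.7],[0,0,0,0,0,0,0.7]]]' 25
python3 - <<'E'
from h import *
s=camera_info('side');t=camera_info('top')
c=np.array([ray(s,u/8+275,v/8+145,.016) for u,v in[(330,102),(445,255),(180,325),(90,145)]]);print(c.round(4))
# bay corners order: +x+y, +x-y, -x-y, -x+y
d=(c[0]-c[1])+(c[3]-c[2]);yd=d[:2]/np.linalg.norm(d[:2]);ctr=c.mean(0)[:2];print('tray',ctr,'yaw',np.arctan2(-yd[0],yd[1]),'bay',ctr-.028*yd)
print('bottle',ray(t,288,253,.12),'spool',ray(t,290,207,.044),'stand spring',ray(t,282,166,.12))
go(.5210,.2275,.25)
I=grab_frame('side');cv2.imwrite('pics/s10.png',I);cv2.imwrite('pics/t10.png',grab_frame('top'));cv2.imwrite('pics/w10.png',grab_frame('wrist'))
E
```

```text
t: 17.95
eef_pos: [0.493, -0.3346, 0.2532]
ee_rot: [-3.134, -0.008, -1.253]
force: [0.0, -1.0, -0.7]
width: 0.0394
[[0.5636 0.3588 0.016 ]
 [0.5929 0.1759 0.016 ]
 [0.4725 0.1291 0.016 ]
 [0.4439 0.3282 0.016 ]]
tray [0.5182133  0.24801832] yaw 0.1502381902949125 bay [0.52240417 0.22033373]
bottle [0.3933783  0.00352676 0.12      ] spool [0.51856398 0.00415513 0.044     ] stand spring [0.62310013 0.01617505 0.12      ]
t 17.95 pos [ 0.493  -0.3346  0.2532] rot [-3.1345 -0.0075 -1.2526] q6 0.584 F [ 0.  -1.  -0.7] w 0.0394
tool shift mm [-525.2 -202.4    0.7] norm total [-1.0503 -0.4048  0.0014]
```

View pics/s10.png

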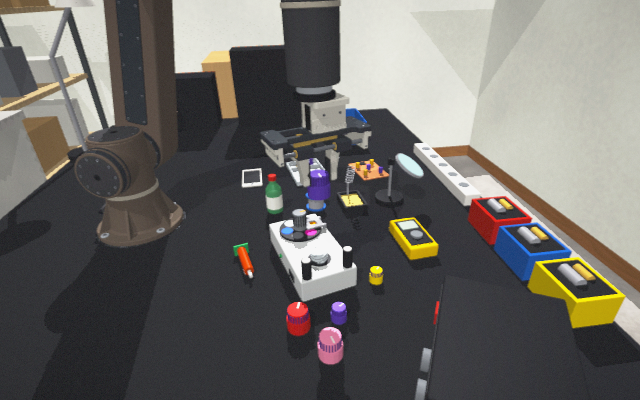

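View pics/w10.png

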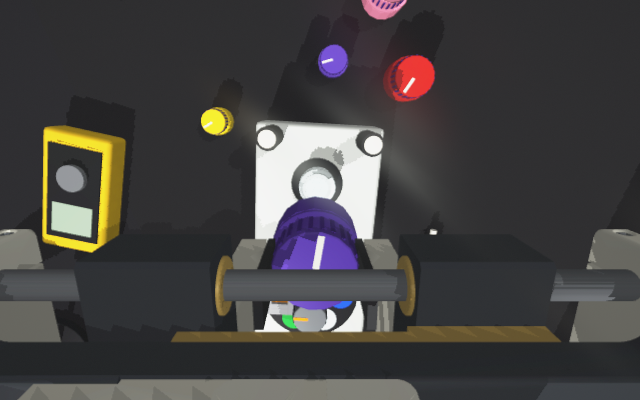

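The cap is held and lifted clear, the bare port shows at (318,183), and nothing else is disturbed. I'll carry it to the tray at z 0.25.

```bash
python3 -m inch '[[[-0.03,-0.0115,0,0,0,0,0.7],[-0.06,-0.0231,0,0,0,0,0.7],[-0.08,-0.0308,0,0,0,0,0.7],[-0.08,-0.0308,0,0,0,0,0.7],[-0.08,-0.0308,0,0,0,0,0.7],[-0.08,-0.0308,0,0,0,0,0.7],[-0.08,-0.0308,0,0,0,0,0.7],[-0.08,-0.0308,0,0,0,0,0.7],[-0.08,-0.0308,0,0,0,0,0.7],[-0.08,-0.0308,0,0,0,0,0.7],[-0.08,-0.0308,0,0,0,0,0.7],[-0.08,-0.0308,0,0,0,0,0.7],[-0.08,-0.0308,0,0,0,0,0.7],[-0.06,-0.0231,0,0,0,0,0.7],[-0.02,-0.0084,0,0,0,0,0.7],[0,0,0,0,0,0,0.7],[0,0,0,0,0,0,0.7]]]' 25
python3 - <<'E'
from h import *
go(.521,.228,.25)
print(get_state()['q'].round(2))
cv2.imwrite('pics/w11.png',grab_frame('wrist'));cv2.imwrite('pics/t11.png',grab_frame('top'));cv2.imwrite('pics/s11.png',grab_frame('side'))
E
```

```text
t: 19.8
eef_pos: [0.5187, 0.2287, 0.2472]
ee_rot: [3.142, -0.001, -1.253]
force: [0.4, 0.0, -1.3]
width: 0.0392
t 19.8 pos [0.5187 0.2287 0.2472] rot [ 3.1416e+00 -1.5000e-03 -1.2526e+00] q6 -0.444 F [ 0.4  0.  -1.3] w 0.0392
tool shift mm [ 1.4 -2.  -2.8] norm total [ 0.0028 -0.004  -0.0057]
[ 0.76  0.17 -0.2   0.   -1.2  -0.44]
```

View pics/w11.png

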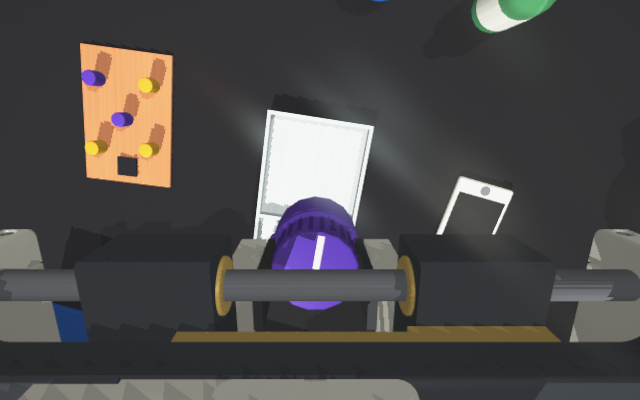

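View pics/s11.png

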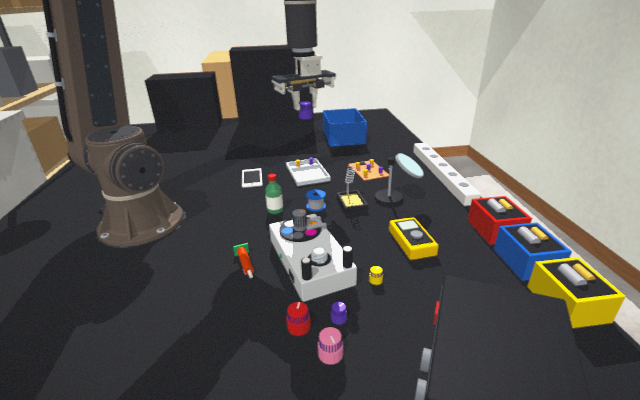

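Run:
```python
from h import *
ci=camera_info('wrist')
a=ray(ci,268,111,.016)[:2];b=ray(ci,373,126,.016)[:2];x=(a-b);print(a,b,np.linalg.norm(x));x/=np.linalg.norm(x);yd=np.array([-x[1],x[0]]);print('yaw',np.arctan2(x[1],x[0]),'bay',(a+b)/2+.062*yd)
go(.521,.2275,.0355)
```

```text
[0.592531   0.17673608] [0.47563236 0.15560633] 0.11879292587521613
yaw 0.17882200415168087 bay [0.52305371 0.22718255]
t 19.95 pos [0.5191 0.2281 0.2478] rot [-3.1404e+00 -9.0000e-04 -1.2541e+00] q6 -0.444 F [ 0.3  0.6 -1.7] w 0.0394
tool shift mm [  0.9  -1.4 212.3] norm total [ 0.0019 -0.0027  0.4247]
```

```bash
python3 -m inch '[[[0.0015,-0.005,0.03,0,0,0,0.7],[0,0,0.06,0,0,0,0.7],[0,0,0.06,0,0,0,0.7],[0,0,0.06,0,0,0,0.7],[0,0,0.06,0,0,0,0.7],[0,0,0.06,0,0,0,0.7],[0,0,0.04,0,0,0,0.7],[0,0,0.03,0,0,0,0.7],[0,0,0.012,0,0,0,0.7],[0,0,0,0,0,0,0.7],[0,0,0,0,0,0,0.7]]]' 25
python3 - <<'E'
from h import *
go(.522,.2275,.0325)
cv2.imwrite('pics/w12.png',grab_frame('wrist'));cv2.imwrite('pics/s12.png',cv2.resize(grab_frame('side')[120:200,260:360],None,fx=6,fy=6))
E
```

```text
t: 21.05
eef_pos: [0.5227, 0.2291, 0.0427]
ee_rot: [-3.139, -0.001, -1.253]
force: [0.1, -0.3, -1.3]
width: 0.0394
t 21.05 pos [0.5227 0.2291 0.0427] rot [-3.1392e+00 -6.0000e-04 -1.2533e+00] q6 -0.441 F [ 0.1 -0.3 -1.3] w 0.0394
tool shift mm [ 1.3  1.2 10.2] norm total [0.0026 0.0024 0.0203]
```

View pics/s12.png

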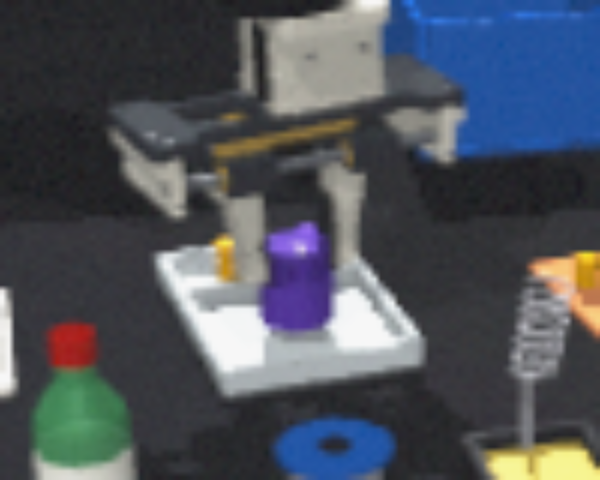

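View pics/w12.png

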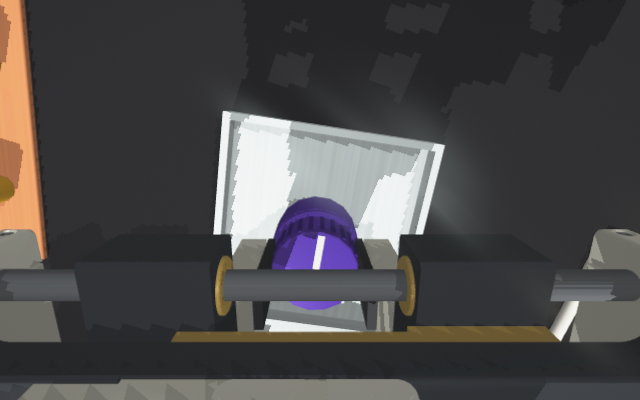

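The cap is over the large bay, with the divider behind it at (315,325). I'll lower the last centimetre gently.

```bash
python3 -m inch '[[[0,0,0.006,0,0,0,0.7],[0,0,0.006,0,0,0,0.7],[0,0,0.003,0,0,0,0.7],[0,0,0,0,0,0,0.7]]]' 25
python3 -m inch '[[[0,0,0.002,0,0,0,0.7],[0,0,0,0,0,0,0.7]]]'
```

```text
t: 21.55
eef_pos: [0.522, 0.229, 0.034]
ee_rot: [-3.141, -0.001, -1.253]
force: [0.0, -0.8, -1.1]
width: 0.0397
t: 21.75
eef_pos: [0.5221, 0.2291, 0.0332]
ee_rot: [-3.14, -0.001, -1.253]
force: [0.1, -0.2, -0.6]
width: 0.0392
```

```bash
python3 -m inch '[[[0,0,0.002,0,0,0,0.7],[0,0,0,0,0,0,0.7]]]'
```

```text
t: 21.95
eef_pos: [0.5222, 0.229, 0.0329]
ee_rot: [-3.14, -0.001, -1.253]
force: [-2.1, -0.8, 4.9]
width: 0.0397
```

Contact: the force went from −0.6 to +4.9 N. Release slowly and rise.

```bash
python3 -m inch '[[[0,0,0,0,0,0,0.45],[0,0,0,0,0,0,0.3],[0,0,0,0,0,0,0.2],[0,0,0,0,0,0,0.2],[0,0,0,0,0,0,0.2],[0,0,-0.02,0,0,0,0.2],[0,0,-0.06,0,0,0,0.2],[0,0,-0.06,0,0,0,0.2],[0,0,-0.06,0,0,0,0.2],[0,0,-0.06,0,0,0,0.2],[0,0,-0.06,0,0,0,0.2],[0,0,-0.06,0,0,0,0.2],[0,0,0,0,0,0,0.2],[0,0,0,0,0,0,0.2]]]' 20
python3 - <<'E'
from h import *
go(.522,.2275,.0325)
cv2.imwrite('pics/w13.png',grab_frame('wrist'));cv2.imwrite('pics/s13.png',grab_frame('side'));cv2.imwrite('pics/t13.png',grab_frame('top'))
E
```

```text
t: 23.35
eef_pos: [0.5219, 0.2294, 0.2236]
ee_rot: [-3.138, 0.0, -1.253]
force: [-0.5, -0.8, -1.6]
width: 0.0705
t 23.35 pos [0.5219 0.2294 0.2236] rot [-3.1383e+00  3.0000e-04 -1.2530e+00] q6 -0.441 F [-0.5 -0.8 -1.6] w 0.0705
tool shift mm [  1.9   1.2 191.1] norm total [0.0037 0.0023 0.3822]
```

View pics/s13.png

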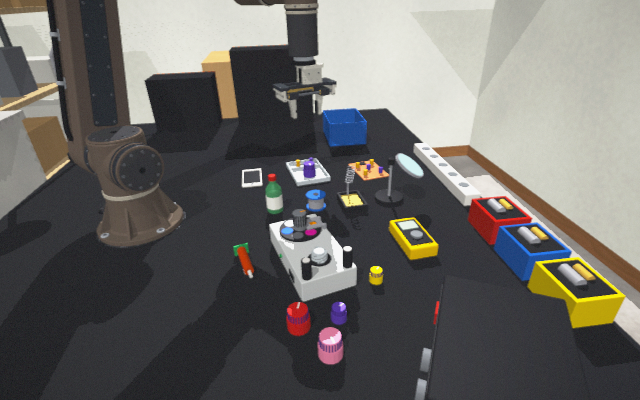

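View pics/w13.png

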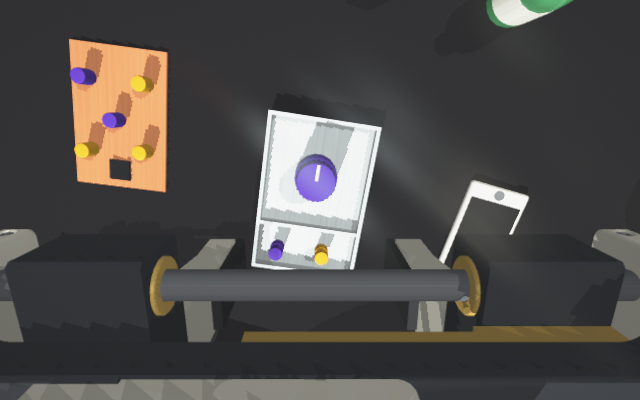

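View pics/t13.png

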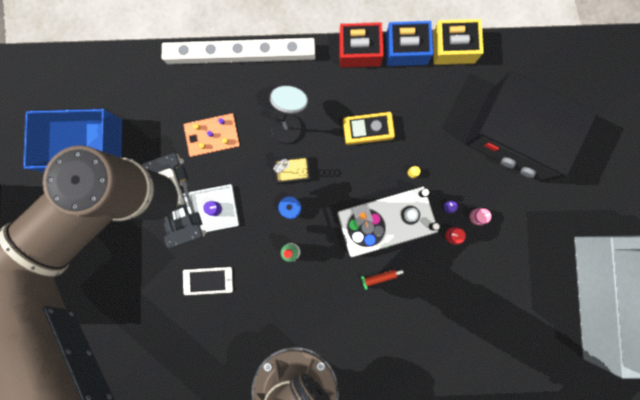

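The cap stands upright near the middle of the large bay, wrist (316,178). Both standoffs are standing and the other bench things are where they were. Last check: the filter window and the cap's position.

Run:
```python
from h import *
I=cv2.imread('pics/t13.png');cv2.imwrite('pics/c13.png',cv2.resize(I[180:265,325:495],None,fx=4.7,fy=4.7,interpolation=cv2.INTER_CUBIC))
t=camera_info('top');ci=camera_info('wrist');H=cv2.cvtColor(I,cv2.COLOR_BGR2HSV)
for nm,lo,hi,off in(('green',(50,130,60),(75,255,255),1),('blue',(105,150,100),(118,255,255),3),('mag',(150,130,100),(170,255,255),5)):
  m=cv2.inRange(H,lo,hi); m[:200]=0;m[260:]=0;m[:,:340]=0;m[:,400:]=0
  a=cen(m>0,1)[0];p=ray(t,*a[1],.068)[:2];g=np.arctan2(*(p-np.array([.4558,-.207]))[::-1])-.264-off*np.pi/3;print(nm,a[0],(g+np.pi)%(2*np.pi)-np.pi)
print('cap',ray(ci,316,179,.053))
```

```text
green 64 0.043425081749660865
blue 105 -0.04342037787687936
mag 76 -0.029514948159007126
cap [0.52367401 0.22183445 0.053     ]
```

View pics/c13.png

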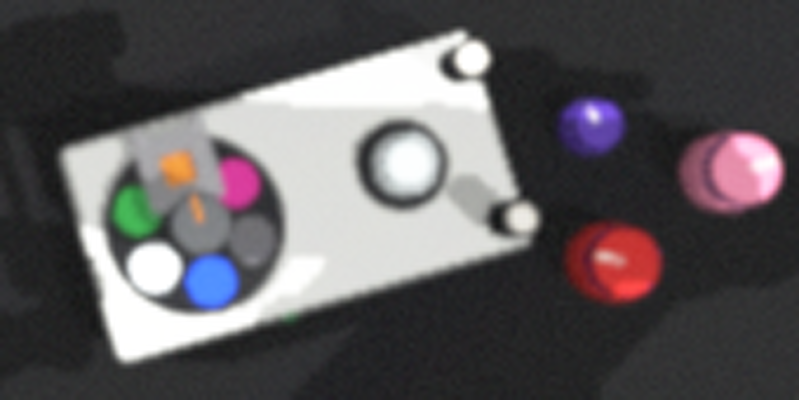

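Amber fills the window (crop 178,168) and the port is bare. Handing in.

```bash
python3 -c "
from station import *
print(job_done())"
```

```text
the job is handed in; nothing more can be done
None
```

The job is done and handed in at about 23.5 s, well inside the 67 s limit. With the cap still screwed down, I turned the filter wheel clockwise by about 1.86 rad (107°) and let go. I then unscrewed the violet cap in three regrasped anticlockwise turns (about 4.58 rad in all, the hand rising with it). It lifted off freely. I lowered it upright into the large tray bay, still held until it touched the floor, and let go.

**Filter:** amber fills the window. The close wrist view right after letting go put the wheel within 0.015 rad of 0. The coarser final top view gave −0.04 to +0.04 rad depending on the filter used; both are within the 0.15 rad allowed.

**Cap:** it stands upright near the middle of the bay. The last wrist view put it at (0.524, 0.222), about 7 mm short in y of where I released it. I put that down to measurement, with about 30 mm of room to the bay walls.

**Surroundings:** both standoffs are still standing, and the final pictures show none of the other bench things moved. The gripper is open, with its fingertips 0.22 m above the bench, touching nothing. The highest force I read was about 17 N at the wrist, while turning the knob.

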